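Set up a stepped shaft in V-blocks for a run-out check

TASK

Set up the stepped shaft on the iron inspection plate for a run-out check: it shall lie level in the two V-blocks, thick end facing the ball of the end stop, no more than about a centimetre from the ball and in line with it along the plate. The V-block next to the stop stands on the bare plate under the middle of the thick journal; the other one stands centrally on top of the packing plate, which makes up the height under the middle of the thin journal. Leave the other tools on the bench where they lie.

Things in the scene. Friction and masses are not known exactly. Their poses are not given: they have to be found in the camera images.
- inspection_plate: fixed cast-iron inspection plate on the left, 250 (local x) x 120 (y) mm, ground top 30 mm up. Origin: centre of the underside, z up. At its -x end (the robot's left) a dark end-stop block, x = -123 to -99 mm, 46 mm wide, 46 mm above the top, with a ball-tipped screw pointing along +x over the plate. The shaft is to lie along local x at y = 0.
- stop_tip (a point): tip of the end stop's ball (radius 5 mm): at x = -90, y = 0, z = 61 mm in the plate's frame, 31 mm above the plate's top: the height of the axis of the correctly set-up shaft
- vblock_a: one of two identical steel V-blocks: 28 (local x) x 40 (y) x 30 mm high (z), V up, sides flat, 0.13 to 0.27 kg. Origin: centre of the underside. The 90 degree V runs along local x, 32 mm wide at the top, apex 14 mm above the underside (a round of radius r lies with its axis at 14 + 1.414 r mm). Starts on the bench at the robot's right. Either block may go to either journal.
- vblock_b: one of two identical steel V-blocks: 28 (local x) x 40 (y) x 30 mm high (z), V up, sides flat, 0.13 to 0.27 kg. Origin: centre of the underside. The 90 degree V runs along local x, 32 mm wide at the top, apex 14 mm above the underside (a round of radius r lies with its axis at 14 + 1.414 r mm). Starts on the bench at the robot's right. Either block may go to either journal.
- packing_plate: ground steel packing plate, 40 (local x) x 50 (local y) x 10 mm thick (z), with two small dark holes in its face. Origin: centre of the underside, z up. Lies flat on the bench to the robot's right; 0.11 to 0.21 kg.
- shaft: turned steel shaft, 170 mm long, axis = local x, origin mid-length on the axis. Thick journal 24 mm diameter, x = -85 to -25; barrel 30 mm, -25 to +25; thin journal 10 mm, +25 to +85 mm. Centre of mass near x = -16; 0.31 to 0.55 kg; may be rolled about its axis. Starts level in the wooden rest; grip the barrel from above. On equal supports the thin journal would lie 10 mm low: hence the packing.
- shaft_rest: fixed wooden rest of the shaft: board 170 (local x) x 56 x 10 mm, notched uprights at x = -70 and +70 (14 thick, 50 wide, 38 mm high). Origin: centre of the underside. The shaft lies along local x, axis 34 mm above the underside, barrel free between the uprights. Between rest and plate a 220 mm tall camera stand rises at world x 0.68, y 0.06: pass in front of it.
- micrometer: bystander: outside micrometer, 42 x 124 x 16 mm, lying on the bench far right; origin at its middle, underside
- driver: bystander: precision screwdriver with a yellow handle, 14 x 127 x 14 mm, lying at the right of the V-blocks; origin at its middle, underside
- loupe: bystander: small black hand loupe, 36 x 64 x 11 mm, on the green mat; origin at its middle, underside
There are look-alikes about, which are no part of the job. Leave any red look-alike of the vblock_a alone.

How it is judged (in metres and radians):
At the end, for the whole second after the job is handed in: Packing flat on the plate; one V-block on it (centres within 13 mm), the other on bare plate; each within 14 mm of the middle of its journal, thin one raised. Shaft seated in both, level within 0.03 rad, along plate within 0.13 rad and 13 mm; thick end within 15 mm of the stop ball. At rest (z of packing_plate in the frame of inspection_plate between 0.0285 and 0.0325 m and ((z of vblock_a in the frame of inspection_plate between 0.0285 and 0.0325 m and z of vblock_b in the frame of inspection_plate between 0.038 and 0.043 m and horizontal distance between vblock_b and packing_plate below 0.013 m and x of vblock_a in the frame of shaft between -0.069 and -0.041 m and x of vblock_b in the frame of shaft between 0.041 and 0.069 m) or (z of vblock_b in the frame of inspection_plate between 0.0285 and 0.0325 m and z of vblock_a in the frame of inspection_plate between 0.038 and 0.043 m and horizontal distance between vblock_a and packing_plate below 0.013 m and x of vblock_b in the frame of shaft between -0.069 and -0.041 m and x of vblock_a in the frame of shaft between 0.041 and 0.069 m)) and contact force between shaft and vblock_a above 0.2 N and contact force between shaft and vblock_b above 0.2 N and angle between shaft's own x axis and vertical between 1.5408 and 1.6008 rad and z of shaft in the frame of inspection_plate between 0.058 and 0.064 m and x of stop_tip in the frame of shaft between -0.1 and -0.08 m and y of shaft in the frame of inspection_plate between -0.013 and 0.013 m and angle between the x axis of shaft and the x axis of inspection_plate, either way round below 0.13 rad and angle between each of packing_plate, vblock_a, vblock_b's own z axis and vertical below 0.06 rad and linear speed of each of packing_plate, vblock_a, vblock_b, shaft below 0.02 m/s); the robot touches nothing.
It fails at once if the micrometer is pushed away from where it lay (more than 20 mm) (distance of micrometer from where it was at the start of the episode above 0.02 m).
It fails at once if the hand loupe is pushed away from where it lay (more than 20 mm) (distance of loupe from where it was at the start of the episode above 0.02 m).
It fails at once if the screwdriver is pushed away from where it lay (more than 20 mm) (distance of driver from where it was at the start of the episode above 0.02 m).
It also fails if it takes over 131 s, if anything falls off the work surface, if the arm or the gripper's body presses on something with over 40 N, if the wrist force passes 120 N, or if a joint passes its speed limit or range.

ROBOT

A 6-joint arm with a two-finger parallel gripper is mounted at the origin on a cart in front of the work surface, level with it; the furniture and walls round the work are solid. World frame = base frame: x ahead of the robot, y to its left, z up, the work surface at z = 0. Lengths are in m, angles in degrees, forces in N, time in s.
With the tool pointing down it reaches from about 0.325 to 0.9 m from the base axis. Payload 6.1 kg.
Tool frame: the origin (TCP) lies at the very end of the fingers, on their centre line; the grasp point (between the pads) lies 19 mm behind it (robot.grip_depth is the z of the grasp point in the tool frame, in m); z points along the fingers, y is the line along which they close (so a half turn about z gives the same grasp; the last joint's range is limited). The gripper opens to 85 mm and grips with 20 to 120 N. Pads are 22 mm wide; open, the fingers measure 114 mm over their backs; the gripper's body (76 mm by 85 mm) begins 54 mm behind the grasp point. The pads swing forward as they close: fully open they stand 13 mm farther back than shut.
Start: joints at [-72.714, 12.628, 87.462, -0, 79.91, -7.225], TCP at [0.259, -0.569, 0.231] pointing down, gripper open.
Joint ranges: [-170.65, 170.65], [-52.31, 119.04], [5.05, 147.46], [-71.25, 251.25], [11.57, 151.72], [-153.62, 153.62]. Speed limits (degrees/s): [147.25, 147.25, 172.46, 180, 180, 180].

INTERFACE

Orientations are given as [roll, pitch, yaw] about the fixed x, y, z axes, in that order (R = Rz(yaw) Ry(pitch) Rx(roll)).
In Python, from plant import robot gives the robot as it stands. Calls block until the motion is done:
- robot.movep(position, orientation): joint-space move of the TCP to a pose.
- robot.movel(position, attitude=None, max_speed=0.15, contact_N=None): straight line of the TCP; attitude=None keeps the orientation; max_speed is the mean speed in m/s. With contact_N (N) it stops when the force on the tool has changed by that much, and returns True; else False.
- robot.movej(angles): joint-space move.
- robot.grip(opening, squeeze=None): finger opening in m; squeeze is the grip in N (None keeps the last); returns when the fingers have stopped.
- robot.hold(seconds).
- robot.solve_ik(position, orientation): joint angles nearest the present ones, or None.
- robot.get_obs(): the state.
- robot.grab_frame(name): name is "side" or "top" or "wrist"; returns the picture (420x560x3 uint8, blue, green, red); there is no depth.
- robot.camera_info(name): a dict with "fx", "fy", "cx", "cy" (pixels), "world_from_camera" (4x4, takes a point from camera to world coordinates). Camera axes: x right, y down, z forward; pixel columns grow to the right and rows downward; lengths in m; the calibration is good to about 2 mm. A picture is of the moment at which its call begins: read the wrist's pose just before it. camera_info takes no time and is no camera call; for the wrist camera it gives the pose at the moment of the call.
A pose or a line that the arm cannot do raises robot.MotionError and nothing moves.
- robot.hand_in(): hands the job in; it is judged then, once.
Trained networks look in the newest picture that a camera, given by its name, has taken for a name from the list of things; names that differ only in an ending like _2 or _b are one class to them, and where a whole thing is asked for, a point or a joint stands for the part that bears it (a point fixed in the world has none). Each returns a list of dicts, best first, with "confidence" (0 to 1); they miss things now and then, are a little off and sometimes report something else, mostly with a low value. They report only what shows in the picture. A call takes as long as a camera call. They do not tell look-alikes from the thing itself.
- robot.cut_out(query, camera): "pixels" (420x560 bool, what is visible of it) and "box" ([left, top, right, bottom] in pixels, round what is visible of it).
The state is a dict: "clock": time; "q": joint angles; "qd": joint speeds; "joint_efforts": joint torques, N m; "tcp_pos": TCP position; "orientation": TCP orientation; "force": force on the tool from outside, world axes, zero at the start; "ft_torque": the same for the moment, N m; "finger_gap": finger opening in m; "finger_force": force on a finger pad.
Only numpy, scipy, OpenCV 4.12 (cv2) and the standard library are available. Lean on these libraries where they do the work, as an engineer would, in place of code of your own. Each camera call takes 0.05 s, during which the arm holds its last target. There are 200 camera calls.

## Working session

There is one attempt and no reset: what is moved stays moved. The work goes in short steps, each a Python script; the robot and the scene stay as the last script left them, time stands still between calls to the robot, and variables do not carry over. Pictures are saved under pics/ and viewed, at most 14 in all, crops included, and the job is handed in when it is done.

```bash
ls; mkdir -p pics
python3 - <<'E'
from plant import robot
import cv2,numpy as np
for n in("top","side","wrist"):
    cv2.imwrite(f"pics/{n}0.png",robot.grab_frame(n))
    c=robot.camera_info(n);print(n,c["fx"],c["cx"],c["cy"],np.round(c["world_from_camera"],3).tolist())
for q in("vblock_a","packing_plate","shaft","inspection_plate","shaft_rest"):
    for d in robot.cut_out(q,"top"):print(q,d["box"],round(d["confidence"],2),d["pixels"].sum())
print(robot.get_obs()["clock"],robot.grip_depth)
E
```

```text
pics
top 418.2909145548099 276.55757437245234 205.62713594485086 [[-0.005, -0.988, 0.157, 0.288], [-1.0, 0.005, -0.004, -0.102], [0.003, -0.157, -0.988, 1.503], [0.0, 0.0, 0.0, 1.0]]
side 503.0231242372051 277.34933163553666 214.02784591067694 [[0.999, -0.015, 0.029, 0.475], [-0.032, -0.638, 0.77, -1.237], [0.007, -0.77, -0.638, 1.031], [0.0, 0.0, 0.0, 1.0]]
wrist 353.94858390201085 275.12016263226565 212.57828228714055 [[0.415, -0.867, -0.275, 0.33], [-0.91, -0.396, -0.124, -0.538], [-0.001, 0.302, -0.953, 0.373], [0.0, 0.0, 0.0, 1.0]]
vblock_a [333.1, 216.8, 340.7, 232.1] 0.6 116
vblock_a [315.4, 159.4, 324.2, 174.6] 0.57 96
vblock_a [299.8, 221.7, 307.1, 234.1] 0.4 92
packing_plate [348.0, 228.2, 363.5, 233.9] 0.72 134
shaft [307.7, 183.2, 356.4, 192.6] 0.82 275
shaft [141.4, 190.1, 220.9, 247.3] 0.3 2504
inspection_plate [144.1, 192.3, 215.9, 242.9] 0.83 2399
shaft_rest [309.4, 177.2, 357.1, 201.9] 0.76 373
0.4 -0.0187
```

View pics/top0.png

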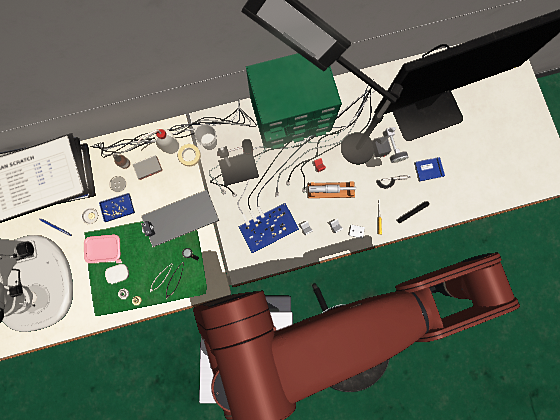

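View pics/side0.png

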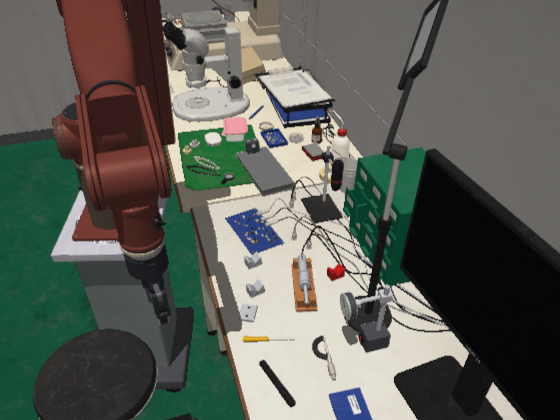

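The top view shows two grey V-blocks at (305,228) and (335,225), and the packing plate at (355,231). The shaft is in its rest at (332,187). The red look-alike is at (319,165) and must be left alone. The inspection plate is at (180,218), with its stop at the left end near (148,230). V-block candidates are therefore grey (305,228), grey (335,225) and red (319,165), and I choose the two grey ones. Next I'll look closely with the wrist camera.

```bash
cat > h.py <<'E'
from plant import robot
import cv2,numpy as np
def p2w(uv,z,n,c=None):
    c=c or robot.camera_info(n);T=np.array(c["world_from_camera"])
    d=T[:3,:3]@[(uv[0]-c["cx"])/c["fx"],(uv[1]-c["cy"])/c["fy"],1]
    return T[:3,3]+d*(z-T[2,3])/d[2]
def w2p(P,c):
    T=np.array(c["world_from_camera"]);q=T[:3,:3].T@(np.asarray(P)-T[:3,3])
    return np.array([c["fx"]*q[0]/q[2]+c["cx"],c["fy"]*q[1]/q[2]+c["cy"]])
def snap(name):
    c=robot.camera_info("wrist");im=robot.grab_frame("wrist");cv2.imwrite(f"pics/{name}.png",im);return im,c
E
python3 - <<'E'
from h import *
for n,uv,z in [("vb1",(305,228),.015),("vb2",(335,225),.015),("pack",(355,231),.01),("shaft",(332,187),.04),("red",(319,165),.015),("plate",(180,218),.03),("stop",(148,230),.07)]:
    print(n,np.round(p2w(uv,z,"top"),3))
o=robot.get_obs();print(o["tcp_pos"],o["orientation"])
T=np.array(robot.camera_info("wrist")["world_from_camera"])
from scipy.spatial.transform import Rotation as R
r=R.from_euler("xyz",o["orientation"],degrees=True)
print("cam in tool",r.inv().apply(T[:3,3]-o["tcp_pos"]),(r.inv().as_matrix()@T[:3,:3]).round(3))
for p,y in [((.45,-.2,.4),0),((.45,-.2,.4),90),((.45,-.2,.4),-90),((.45,-.2,.4),180),((.45,.2,.35),0),((.45,.2,.35),180),((.45,.2,.35),90),((.45,.2,.35),-90)]:
    print(p,y,robot.solve_ik(p,[180,0,y]))
E
```

```text
vb1 [ 0.443 -0.21   0.015]
vb2 [ 0.453 -0.317  0.015]
pack [ 0.432 -0.389  0.01 ]
shaft [ 0.587 -0.307  0.04 ]
red [ 0.674 -0.265  0.015]
plate [0.479 0.234 0.03 ]
stop [0.433 0.333 0.07 ]
[ 0.25926815 -0.56859507  0.23114783] [-1.79983514e+02 -2.96236807e-03  2.45111911e+01]
cam in tool [ 0.07673444  0.00126107 -0.1424347 ] [[-0.    -0.953 -0.302]
 [ 1.    -0.     0.   ]
 [-0.    -0.302  0.953]]
(0.45, -0.2, 0.4) 0 [-3.31468892e+01 -8.92177142e+00  9.17715974e+01 -2.54444375e-14
  9.71501741e+01  5.68531108e+01]
(0.45, -0.2, 0.4) 90 [-33.14688923  -8.92177142  91.77159735   0.          97.15017407
 -33.14688923]
(0.45, -0.2, 0.4) -90 [-3.31468892e+01 -8.92177142e+00  9.17715974e+01 -2.54444375e-14
  9.71501741e+01  1.46853111e+02]
(0.45, -0.2, 0.4) 180 [ -33.14688923   -8.92177142   91.77159735    0.           97.15017407
 -123.14688923]
(0.45, 0.2, 0.35) 0 [ 1.47780887e+01 -8.80761759e+00  9.68798981e+01 -2.54444375e-14
  9.19277195e+01  1.04778089e+02]
(0.45, 0.2, 0.35) 180 [ 14.77808872  -8.80761759  96.87989814   0.          91.92771945
 -75.22191128]
(0.45, 0.2, 0.35) 90 [ 1.47780887e+01 -8.80761759e+00  9.68798981e+01 -2.54444375e-14
  9.19277195e+01  1.47780887e+01]
(0.45, 0.2, 0.35) -90 None
```

Run:
```python
from h import *
import pickle
out={}
for n,p,y in [("w1",(.54,-.29,.25),0),("w2",(.53,.22,.30),0)]:
    robot.movep(p,[180,0,y]);robot.hold(.2)
    im,c=snap(n);out[n]=c
    for q in ("vblock_a","packing_plate","shaft","shaft_rest") if n=="w1" else ("inspection_plate",):
        for d in robot.cut_out(q,"wrist"):
            rr=cv2.minAreaRect(np.argwhere(d["pixels"])[:,::-1].astype(np.float32))
            print(n,q,np.round(d["box"]),round(d["confidence"],2),np.round(np.hstack([rr[0],rr[1],rr[2]]),1))
pickle.dump(out,open("c.pkl","wb"));print(robot.get_obs()["clock"])
```

```text
w1 vblock_a [187. 234. 227. 280.] 0.88 [207.9 257.6  40.5  32.5  57.7]
w1 vblock_a [284. 231. 319. 275.] 0.79 [299.4 252.3  42.9  27.9  60.3]
w1 vblock_a [223.   7. 271.  65.] 0.77 [246.8  36.5  51.6  30.5  65.9]
w1 packing_plate [336. 247. 384. 284.] 0.86 [361.4 262.4  45.3  33.5  11.3]
w1 shaft [203. 120. 377. 154.] 0.82 [289.5 136.5  30.2 173.2  88.6]
w1 shaft [448.  80. 560. 131.] 0.68 [506.6 105.2  37.4 111.5  81.4]
w1 shaft_rest [211. 107. 373. 165.] 0.76 [289.8 134.3  55.5 161.2  89.1]
w2 inspection_plate [147. 124. 371. 284.] 0.74 [255.2 209.  100.1 221.8  68.8]
4.475
```

View pics/w1.png

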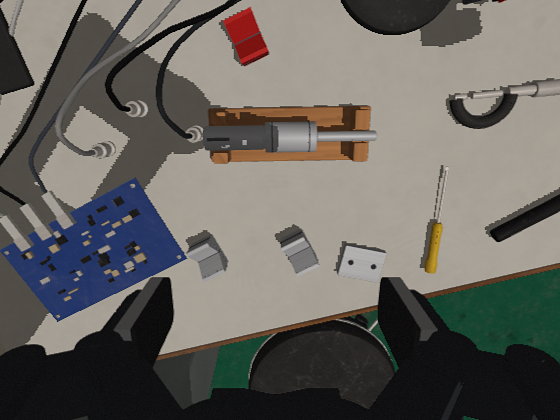

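View pics/w2.png

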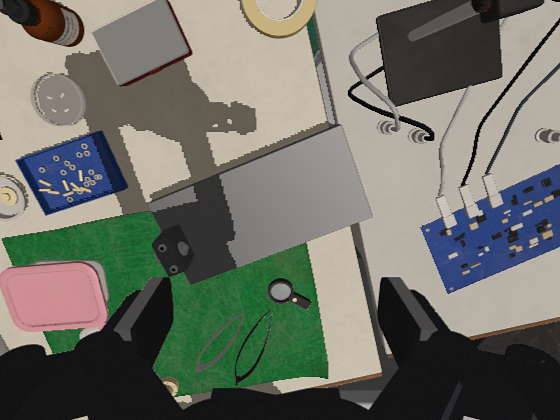

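w1 shows the grey V-blocks at (207,257) and (299,252), the red look-alike at (246,37), the packing plate at (361,262), and the shaft from (205,137) thick to (377,136) thin. In w2 the plate has corners near (341,126), (372,216), (190,283) and (150,203), with the stop at (175,248). The shaft's thick end already faces +y, the stop side. I'll take enlarged crops for the exact corners.

Run:
```python
import cv2,numpy as np
a=cv2.imread("pics/w2.png")[110:290,140:380]
a=np.clip((a/255.)**.6*255,0,255).astype(np.uint8)
cv2.imwrite("pics/cropplate.png",cv2.resize(a,None,fx=3.3,fy=3.3,interpolation=2))
b=cv2.imread("pics/w1.png")
b1=cv2.resize(b[225:290,180:390],None,fx=3.8,fy=3.8,interpolation=2)
b2=cv2.resize(b[100:170,180:390],None,fx=3.8,fy=3.8,interpolation=2)
cv2.imwrite("pics/cropblk.png",np.vstack([b2,b1]))
```

```text
(no output)
```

View pics/cropplate.png

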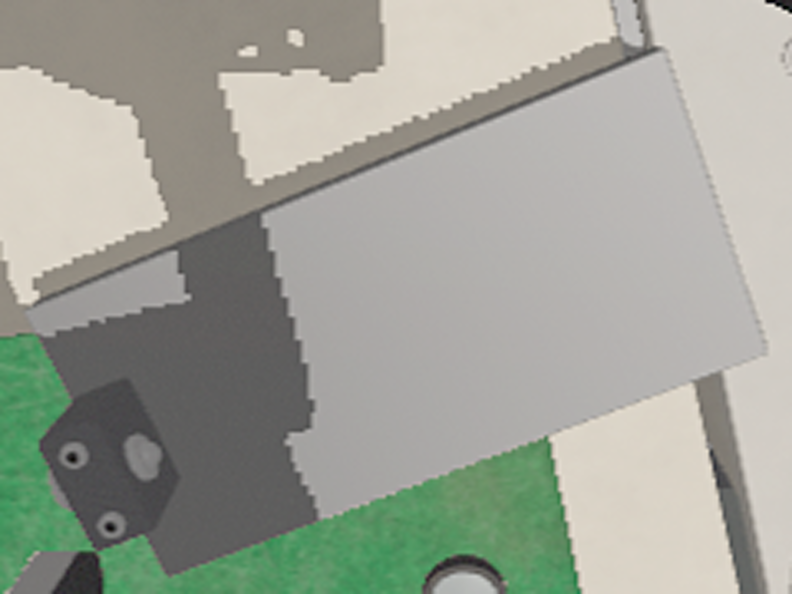

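View pics/cropblk.png

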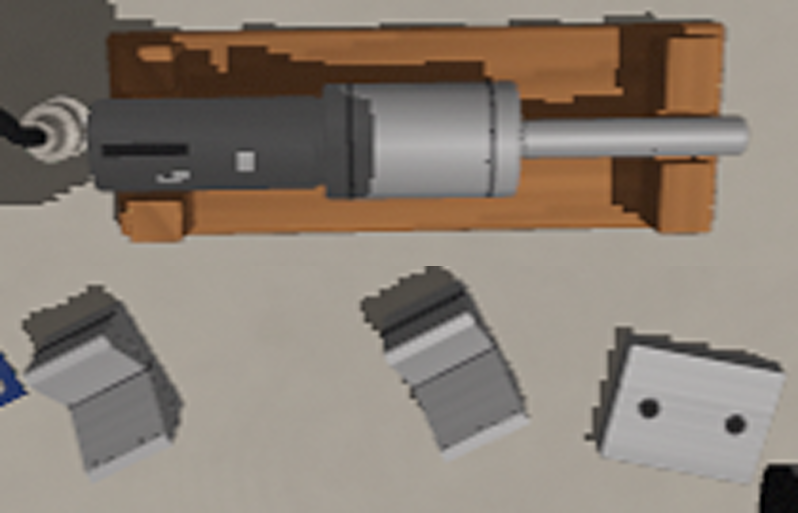

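Run:
```python
from h import *
import pickle
C=pickle.load(open("c.pkl","rb"))
def fit(pts,z,c,Lx,Ly,name):
    # model corner order matches pts; local rect corners
    W=np.array([p2w(p,z,None,c)[:2] for p in pts])
    M=np.array([[-Lx,Ly],[Lx,Ly],[Lx,-Ly],[-Lx,-Ly]])/2
    m=W.mean(0);H=M.T@(W-m);U,S,Vt=np.linalg.svd(H);R=(Vt.T@np.diag([1,np.linalg.det(Vt.T@U.T)])@U.T)
    e=np.linalg.norm(W-m-M@R.T,axis=1)
    s=[np.linalg.norm(W[i]-W[(i+1)%4]) for i in range(4)]
    print(name,m.round(4),"yaw",np.degrees(np.arctan2(R[1,0],R[0,0])).round(1),"res",e.round(4),"sides",np.round(s,4))
pl=lambda q:[(140+x/3.3-.35,110+y/3.3-.35) for x,y in q]
bl=lambda q:[(180+x/3.8-.35,225+(y-266)/3.8-.35) for x,y in q]
sh=lambda q:[(180+x/3.8-.35,100+y/3.8-.35) for x,y in q]
fit(pl([(28,312),(660,52),(768,352),(168,576)]),.03,C["w2"],.25,.12,"plate")
fit(bl([(28,372),(105,338),(167,438),(92,477)]),.03,C["w1"],.028,.04,"vb1")
fit(bl([(388,352),(465,313),(527,418),(447,458)]),.03,C["w1"],.028,.04,"vb2")
fit(bl([(632,347),(783,374),(752,482),(604,452)]),.01,C["w1"],.05,.04,"pack(50 as x)")
for q,z in [((92,143),.034),((748,135),.034),((325,141),.034),((520,138),.034)]: print(p2w(sh([q])[0],z,None,C["w1"]).round(4))
```

```text
plate [0.4799 0.2359] yaw -67.9 res [0.0025 0.0028 0.0013 0.002 ] sides [0.2454 0.1178 0.2479 0.1172]
vb1 [ 0.4441 -0.214 ] yaw -63.3 res [0.0016 0.0022 0.0022 0.0011] sides [0.0256 0.0362 0.0265 0.0382]
vb2 [ 0.4507 -0.3199] yaw -61.3 res [0.0016 0.0015 0.001  0.0008] sides [0.0253 0.0385 0.0269 0.0387]
pack(50 as x) [ 0.4317 -0.3953] yaw -101.2 res [0.0016 0.0018 0.0009 0.0023] sides [0.0481 0.0379 0.0488 0.0364]
[ 0.5819 -0.2215  0.034 ]
[ 0.5837 -0.3931  0.034 ]
[ 0.5823 -0.2825  0.034 ]
[ 0.583  -0.3335  0.034 ]
```

Run:
```python
from h import *
x,y,yaw=.4317,-.3953,79
robot.grip(.058)
robot.movep((x,y,.12),[180,0,yaw])
robot.movel((x,y,.02))
hit=robot.movel((x,y,-.008),max_speed=.02,contact_N=4)
o=robot.get_obs();print(hit,o["tcp_pos"],o["finger_gap"],o["force"].round(1) if hasattr(o["force"],"round") else o["force"])
```

```text
True [ 0.43159484 -0.39519165 -0.00457471] 0.05820248248816031 [-0.6  1.4  5.9]
```

Run:
```python
from h import *
x,y,yaw=.4317,-.3953,79
robot.movel((x,y,-.0008),max_speed=.03)
robot.grip(.03,60)
o=robot.get_obs();print(o["finger_gap"],o["finger_force"],o["force"])
robot.movel((x,y,.12))
o=robot.get_obs();print(o["finger_gap"],o["finger_force"],o["clock"])
ca=np.radians(-67.9);u=np.array([np.cos(ca),np.sin(ca)])
P=np.array([.4799,.2359])+u*.056
print(P)
robot.movep((.47,-.1,.2),[180,0,50])
robot.movep((*P,.15),[180,0,22.1])
im,c=snap("pk")
cv2.imwrite("pics/pk.png",im)
o=robot.get_obs();print(o["finger_gap"],o["finger_force"],o["clock"])
```

```text
0.03834819896605095 60.78352332115173 [-0.33150229 -0.272383    1.67189832]
0.03827599986765319 60.3635036945343 10.6667
[0.50096856 0.1840144 ]
0.038052733952602315 60.35251021385193 13.0083
```

View pics/pk.png

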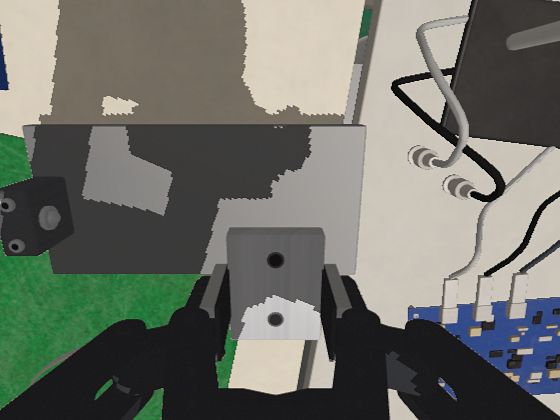

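Packing is held square between the fingers (holes at (275,260) and (275,319)), and the plate's edges run parallel to the image rows (126 and 273). I'll check the in-hand offset and plate pose, then place it.

Run:
```python
from h import *
o=robot.get_obs();z=o["tcp_pos"][2]
t=np.array(o["tcp_pos"])
a=np.radians(-67.9);u=np.array([np.cos(a),np.sin(a)]);v=np.array([-u[1],u[0]])
h=np.mean([p2w(q,z+.0108,"wrist") for q in((275.5,260.5),(275.5,319.5))],0)
d=(h-t)[:2];print("pack offset along plate x,y",d@u,d@v)
O=np.array([.4799,.2359])
for q in((366,127),(362,273.5),(54,273.5),(24,127)):
    w=p2w(q,.03,"wrist")[:2]-O;print(w@u,w@v)
```

```text
pack offset along plate x,y 0.0014428472984167533 0.0006427058810100631
0.12456575131559049 0.05844532905806153
0.13022430775233035 -0.05903977023090315
-0.12315731718996871 -0.05861842073016641
-0.12251613152987965 0.05879172460436337
```

```bash
cat >> h.py <<'E'
A=np.radians(-67.9);U=np.array([np.cos(A),np.sin(A)]);V=np.array([-U[1],U[0]]);O=np.array([.4799,.2359])
def pl(x,y=0): return O+U*x+V*y
E
python3 - <<'E'
from h import *
P=pl(.056)
robot.movel((*P,.04),max_speed=.12)
hit=robot.movel((*P,.025),max_speed=.02,contact_N=4)
o=robot.get_obs();print(hit,o["tcp_pos"])
robot.movel((*P,o["tcp_pos"][2]+.0008),max_speed=.02)
robot.grip(.056)
robot.movel((*P,.15))
# vblock 1 : yaw -63.3 ; tool yaw 116.7
def pick(x,y,yaw):
    robot.grip(.06)
    robot.movep((x,y,.12),[180,0,yaw])
    robot.movel((x,y,.004),max_speed=.12)
    robot.grip(.03,60)
    o=robot.get_obs();print(o["finger_gap"],o["finger_force"],o["force"])
    robot.movel((x,y,.15))
robot.movep((.47,0,.2),[180,0,70])
pick(.4441,-.214,116.7)
robot.movep((.47,0,.2),[180,0,112])
P=pl(.010)
robot.movep((*P,.2),[180,0,112.1]);robot.hold(.3)
snap("vb");o=robot.get_obs();print(o["finger_gap"],o["clock"],o["tcp_pos"])
E
```

```text
True [0.50098468 0.18401547 0.02932631]
0.039289174977007436 62.091640178114176 [-0.47372895 -0.60167082  5.76533179]
0.0388450955913422 23.325 [0.48396752 0.2257754  0.20015455]
```

View pics/vb.png

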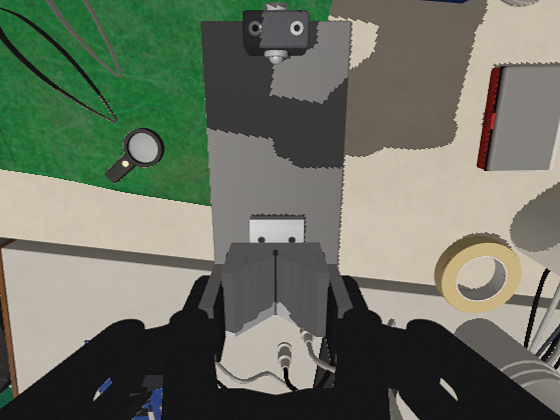

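Run:
```python
from h import *
t=np.array(robot.get_obs()["tcp_pos"]);f=lambda w:np.round([(w[:2]-O)@U,(w[:2]-O)@V],4)
print("ball",f(p2w((276,63),.061,"wrist")))
print("pack holes",f(p2w((262.5,240.5),.04,"wrist")),f(p2w((290.5,240.5),.04,"wrist")), "far edge",f(p2w((276,219),.04,"wrist")))
a=f(p2w((276,250),t[2]+.010,"wrist"));b=f(p2w((276,309),t[2]+.010,"wrist"));print("apex line",a,b,"tcp",f(t))
a=f(p2w((225,243),t[2]+.026,"wrist"));b=f(p2w((325,243),t[2]+.026,"wrist"));print("top far corners",a,b)
```

```text
ball [-0.0913  0.0003]
pack holes [ 0.0578 -0.0122] [0.0579 0.0136] far edge [0.037  0.0003]
apex line [-0.0072 -0.0002] [ 0.0203 -0.0002] tcp [ 0.0109 -0.    ]
top far corners [-0.017  -0.0184] [-0.0169  0.0171]
```

```bash
cat >> h.py <<'E'
def place(x,y,z,op=.056):
    P=pl(x,y)
    robot.movep((*P,.15),[180,0,112.1])
    robot.movel((*P,z+.01),max_speed=.12)
    hit=robot.movel((*P,z-.005),max_speed=.02,contact_N=4)
    o=robot.get_obs();print("placed",hit,o["tcp_pos"])
    robot.movel((*P,o["tcp_pos"][2]+.0006),max_speed=.02)
    robot.grip(op); robot.movel((*P,.2))
def pick(x,y,yaw,z=.004,op=.06,sq=60,up=.15):
    robot.grip(op)
    robot.movep((x,y,.12),[180,0,yaw])
    robot.movel((x,y,z),max_speed=.12)
    robot.grip(.02,sq)
    o=robot.get_obs();print(o["finger_gap"],o["finger_force"],o["force"])
    robot.movel((x,y,up))
E
python3 - <<'E'
from h import *
place(.0616,.0005,.044)
robot.movep((.47,0,.2),[180,0,112])
pick(.4507+.004*np.cos(np.radians(-61.3))*-1,-.3199-.004*np.sin(np.radians(-61.3)),118.7)
robot.movep((.45,0,.2),[180,0,112])
robot.movep((*pl(.010),.2),[180,0,112.1]);robot.hold(.3)
snap("vb2");o=robot.get_obs();print(o["finger_gap"],o["clock"],o["tcp_pos"])
E
```

```text
placed True [0.50371978 0.17902019 0.04514972]
0.038770967233236656 62.07987039349973 [-1.01318698  0.32750545  5.70608963]
0.0388013269027605 34.1667 [0.48394222 0.22575872 0.20017312]
```

View pics/vb2.png

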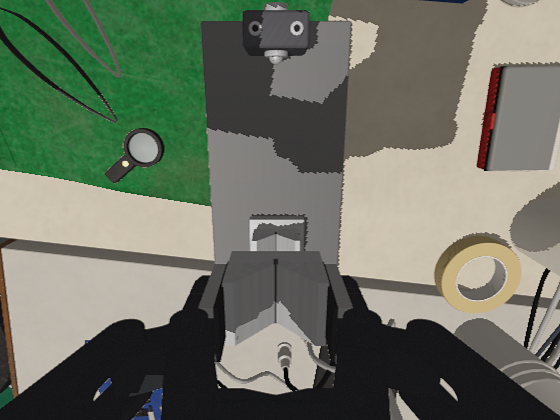

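Run:
```python
from h import *
place(-.0523,.0003,.034)
robot.movep((*pl(.04),.28),[180,0,112.1]);robot.hold(.3)
im,c=snap("chk");print(robot.get_obs()["tcp_pos"],robot.get_obs()["clock"])
a=im[60:260,180:370];cv2.imwrite("pics/chkc.png",cv2.resize(a,None,fx=3,fy=3,interpolation=2))
```

```text
placed True [0.46061884 0.28459188 0.03525785]
[0.49424896 0.19948839 0.2789702 ] 38.8417
```

View pics/chkc.png

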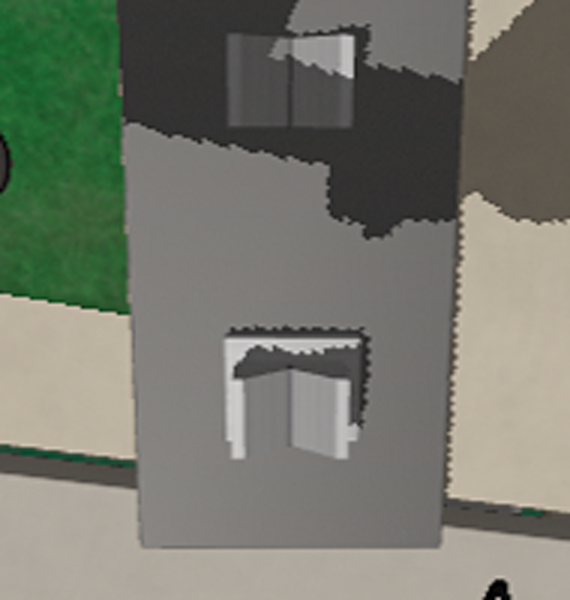

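Crop: the thick-side V-block is squarely on the bare plate at (290,80) in the crop. The second block is on the packing at (290,415). I'll quantify both and then fetch the shaft.

Run:
```python
from h import *
c=robot.camera_info("wrist")
f=lambda q,z:(lambda w:np.round([(w[:2]-O)@U,(w[:2]-O)@V],4))(p2w((180+q[0]/3-.33,60+q[1]/3-.33),z,None,c))
print("thick blk",[f(q,.06).tolist() for q in((228,35),(354,35),(353,128),(228,128))])
print("thin blk",[f(q,.07).tolist() for q in((232,380),(350,380),(348,458),(234,458))],"apex far",f((291,368),.054))
print("pack far",f((225,337),.04),f((363,337),.04), "plate end",f((141,547),.03),f((441,547),.03))
robot.movep((.45,0,.25),[180,0,100])
robot.grip(.06)
s=np.array([.5828,-.308]);s=s+np.array([0,.008])
pick(*s,90.6,z=.016,op=.06,sq=100,up=.2)
o=robot.get_obs();print(o["tcp_pos"],o["ft_torque"],o["clock"])
robot.movel((.46,-.25,.25),max_speed=.25)
robot.movep((.45,0,.25),[180,0,100])
robot.movep((*pl(.0),.2),[180,0,112.1]);robot.hold(.3)
im,c=snap("sh");o=robot.get_obs();print(o["finger_gap"],o["tcp_pos"],o["force"],o["clock"])
```

```text
thick blk [[-0.0632, -0.0198], [-0.0632, 0.0201], [-0.0351, 0.0204], [-0.0351, -0.0203]]
thin blk [[0.0465, -0.0196], [0.0465, 0.0204], [0.0742, 0.0202], [0.0743, -0.0194]] apex far [0.046  0.0004]
pack far [ 0.0376 -0.0236] [0.0376 0.0266] plate end [ 0.1241 -0.0589] [0.1239 0.0602]
0.02766336526773153 98.14735293388367 [-1.25463115  1.82191611  5.89975106]
[ 0.58206211 -0.29950677  0.19831152] [-0.12861653 -0.04618823 -0.00688481] 44.225
0.027217244610822727 [0.48029667 0.23513436 0.20040356] [-0.27067582 -0.63207745 -5.63278747] 47.2333
```

View pics/sh.png

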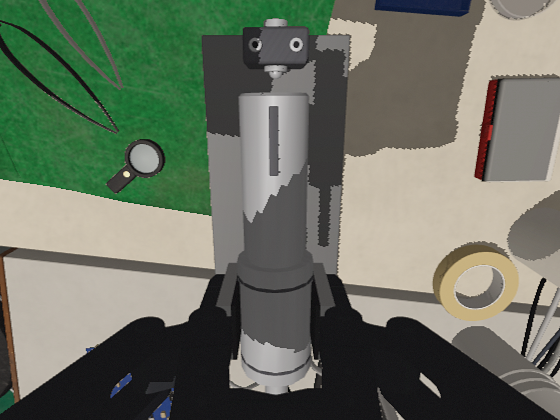

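Run:
```python
from h import *
c=robot.camera_info("wrist");T=np.array(c["world_from_camera"]);t=np.array(robot.get_obs()["tcp_pos"])
f=lambda q,z:(lambda w:np.round([(w[:2]-O)@U,(w[:2]-O)@V],4))(p2w(q,z,None,c))
ax=t[2]+.018;print("tcp",((t[:2]-O)@U).round(4))
print("end bottom",f((274,93.5),ax-.012),"axis",f((274,94.5),ax),"top",f((274,97),ax+.012))
print("axis y at end L/R",f((240,110),ax),f((307.5,110),ax),"barrel",f((238.5,300),ax),f((311.5,300),ax))
print("barrel thick-end step",f((275,251),ax+.015),f((275,251),ax+.012))
for dz in(-.004,0,.004):
    w=p2w((274,110),ax+dz,None,c);d=(T[:3,:3].T@(w-T[:3,3]))[2];print(dz,"width px",24/1000*c["fx"]/d)
im=cv2.imread("pics/sh.png");print(im[110,225:320].mean(1).round().astype(int).tolist())
```

```text
tcp 0.0009
end bottom [-0.0776 -0.0008] axis [-0.0771 -0.0008] top [-0.0762 -0.0007]
axis y at end L/R [-0.0721 -0.0122] [-0.0721  0.0106] barrel [ 0.001  -0.0152] [0.001  0.0141]
barrel thick-end step [-0.0269 -0.0005] [-0.0256 -0.0005]
-0.004 width px 68.83886339581662
0 width px 71.05167044482756
0.004 width px 73.41146248153356
[56, 56, 56, 57, 58, 57, 56, 57, 56, 56, 57, 56, 55, 67, 101, 123, 130, 136, 141, 147, 150, 150, 153, 153, 155, 156, 158, 160, 162, 163, 164, 165, 167, 170, 173, 177, 180, 183, 185, 188, 190, 193, 199, 178, 81, 99, 99, 96, 93, 93, 92, 90, 86, 148, 193, 188, 185, 182, 179, 176, 174, 170, 167, 164, 160, 159, 157, 154, 152, 149, 148, 145, 142, 139, 136, 134, 132, 128, 123, 118, 111, 102, 94, 80, 59, 57, 57, 57, 56, 57, 57, 57, 58, 57, 55]
```

Run:
```python
from h import *
P=pl(-.0051,.0006)
robot.movel((*P,.12)); robot.movel((*P,.058),max_speed=.1)
for n,zz in((4,.040),(12,.0425)):
    z=robot.get_obs()["tcp_pos"][2]
    if z<=zz: break
    h=robot.movel((*P,zz),max_speed=.015,contact_N=n)
    o=robot.get_obs();print(h,np.round(o["tcp_pos"],4),np.round(o["force"],1),np.round(o["ft_torque"],2))
robot.grip(.034,20)
o=robot.get_obs();print(o["finger_gap"],np.round(o["force"],1))
robot.grip(.06)
robot.movel((*P,.2),max_speed=.1)
robot.movep((*pl(.05),.28),[180,0,112.1]);robot.hold(.3)
im,c=snap("fin");print(robot.get_obs()["tcp_pos"],robot.get_obs()["clock"])
cv2.imwrite("pics/finc.png",cv2.resize(im[30:260,170:380],None,fx=2.6,fy=2.6,interpolation=2))
```

```text
True [0.4781 0.2407 0.0446] [-0.9 -0.8  5.5] [-0.04  0.03 -0.26]
True [0.478  0.2406 0.0446] [-2.4 -1.2  6.1] [-0.09  0.29 -0.3 ]
0.03383945288737434 [ 0.3 -0.1 -0.3]
[0.49807512 0.18987553 0.2788964 ] 52.8917
```

View pics/finc.png

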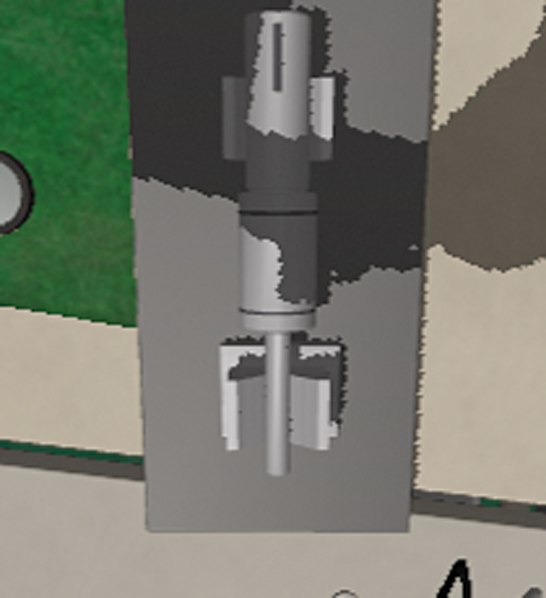

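The shaft lies along the plate in both V-blocks: thick end at (278,12) in the crop, thin end at (277,473). I'll check the numbers and look at levelness from a second angle.

Run:
```python
from h import *
c=robot.camera_info("wrist")
f=lambda q,z:(lambda w:np.round([(w[:2]-O)@U,(w[:2]-O)@V],4).tolist())(p2w((170+q[0]/2.6-.3,30+q[1]/2.6-.3),z,None,c))
print("ends",f((279,11),.061),f((277.5,473),.061))
print("barrel",f((278,208),.076-.0),f((278,312),.076),"step thin",f((278,330),.072))
print("thick blk",[f(q,.06) for q in((222,77),(332,77),(331,159),(222,159))])
print("thin blk",[f(q,.07) for q in((228,380),(329,380),(329,449),(228,449))])
print("pack",f((221,346),.04),f((345,346),.04))
# low oblique look across the plate from its +x side, tool tilted
from scipy.spatial.transform import Rotation as R
for tilt in(45,35,-35,-45):
    r=(R.from_euler("z",180+22.1,degrees=True)*R.from_euler("xyz",[180,tilt,0],degrees=True)).as_euler("xyz",degrees=True)
    for d in((-.05),(-.12),(.05)):
        p=(*pl(.0,d),.3); print(tilt,d,r.round(1),robot.solve_ik(p,r))
```

```text
ends [-0.0849, 0.0003] [0.0866, 0.0001]
barrel [-0.0182, 0.0] [0.019, 0.0001] step thin [0.0263, 0.0001]
thick blk [[-0.0634, -0.0203], [-0.0634, 0.0196], [-0.0354, 0.0197], [-0.0353, -0.0207]]
thin blk [[0.046, -0.0192], [0.0459, 0.02], [0.0738, 0.0205], [0.0738, -0.0196]]
pack [0.0378, -0.0235] [0.0378, 0.0281]
45 -0.05 [-180.    45.  -157.9] [  12.5303541   -49.04423466  138.24875145    9.31453379   46.57672214
 -103.2308041 ]
45 -0.12 [-180.    45.  -157.9] None
45 0.05 [-180.    45.  -157.9] [  15.34563277  -27.79220047  126.97323857    8.07734106   36.29060192
 -101.31279091]
35 -0.05 [-180.    35.  -157.9] [ 14.0332057  -39.88723969 129.99281273   5.61891543  55.29094928
 -99.82870263]
35 -0.12 [-180.    35.  -157.9] None
35 0.05 [-180.    35.  -157.9] [ 16.12553513 -21.53148064 118.71336218   4.60373799  48.05666713
 -97.98061401]
-35 -0.05 [ 180.   -35.  -157.9] [ 18.64688825  19.27111961  78.51556263  -2.22503208 117.1468635
 -93.84537632]
-35 -0.12 [ 180.   -35.  -157.9] [ 18.24510989   9.75710218  89.86726385  -2.44444159 115.29452657
 -94.20426711]
-35 0.05 [ 180.   -35.  -157.9] [ 19.09418106  33.56673325  59.38643088  -2.03233398 121.99358056
 -93.5400706 ]
-45 -0.05 [ 180.   -45.  -157.9] [ 18.86177062  26.6846462   72.88869898  -2.80693128 125.34841128
 -93.91579977]
-45 -0.12 [ 180.   -45.  -157.9] [ 18.51110816  17.23506443  85.09130494  -3.01110627 122.58146465
 -94.16192581]
-45 0.05 [ 180.   -45.  -157.9] [ 19.25824366  41.50077373  51.73839347  -2.69093968 131.69418309
 -93.800874  ]
```

Run:
```python
from h import *
print(robot.hand_in(),robot.get_obs()["clock"])
```

```text
the job is handed in; nothing more can be done
the job is handed in; nothing more can be done
```

The job is handed in and no verdict came back. The last pictures put the shaft in both V-blocks along the plate, thick end about 5 mm from the ball, blocks within 5 mm of their journal middles and packing under the thin one; I inferred that it lies level from its seating and did not check it from the side.

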